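Touch off a die plate at its three pads

TASK

Before work, touch off the aluminium die plate that has three round pads: with the fingertips, press each pad lightly so that it dips for a moment, one at a time: first the left one of the two pads on the side near the robot (left as the robot sees it), then the right one, then the single pad at the back. Do not push the plate out of its place, and leave the similar plate with four pads alone.

Things in the scene. Friction and masses are not known exactly. Their poses are not given: they have to be found in the camera images.
- pad_left: Near left (+y) touch-off pad of the three-pad plate: steel disc, 23 mm across, z up; its origin is the centre of its flat top, 39 mm above the table, 10 mm above its 31 mm wide collar. Sprung: it yields straight down, from 1.2 N at first to 6 N at its stop 8 mm lower, and rises when let go. All three pads are alike.
- pad_right: Near right (-y) pad, 112 mm from the left one, along the plate's long side. The plate is plain aluminium, 124 x 164 mm at its foot, 22 mm high beside the pads, 1.6 kg, loose on the table; its long side runs across the robot's view, turned up to 0.35 rad. In the plate's frame the pads are at (-36, 56), (-36, -56) and (36, 0) mm from its centre.
- pad_back: The single pad at the far side of the three-pad plate, 91 mm from each of the other two. Disc 23 mm across; origin at the centre of its top, 39 mm above the table.
- other_plate: The similar aluminium plate, not to be touched: same size and pads but four of them (these do not yield), one near each corner. Origin at the centre of its underside, long side along its y. The two plates lie side by side, one left and one right of the middle, in either order.

How it is judged:
By the outcome, as a careful person would: the job done as asked, in the order asked, and still so for the second after the job is handed in, with the robot touching nothing.
It also fails if it takes over 45 s, if anything falls off the work surface, if the arm or the gripper's body presses on something with over 40 N, if the wrist force passes 120 N, or if a joint passes its speed limit or range.

ROBOT

A 6-joint arm with a two-finger parallel gripper is mounted at the origin on a cart in front of the work surface, level with it; the furniture and walls round the work are solid. World frame = base frame: x ahead of the robot, y to its left, z up, the work surface at z = 0. Lengths are in m, angles in rad, forces in N, time in s.
With the tool pointing down it reaches from about 0.35 to 0.975 m from the base axis. Payload 7.1 kg.
Tool frame: the origin (TCP) lies between the finger pads; the fingertips stand robot.tip_reach ahead of it and the grasp point (between the pads) lies 6 mm ahead of it (robot.tip_reach is the distance from the TCP to the fingertips, in m); z points along the fingers, y is the line along which they close (so a half turn about z gives the same grasp; the last joint's range is limited). The gripper opens to 88 mm and grips with 3 to 60 N. Pads are 20 mm wide; open, the fingers measure 115 mm over their backs; the gripper's body (75 mm by 178 mm) begins 61 mm behind the grasp point.
Start: joints at [-1.35, 0.423, 1.63, -0, 1.089, -0.019], TCP at [0.148, -0.607, 0.227] pointing down, gripper open.
Joint ranges: [-3, 3], [-0.9, 2.11], [0.09, 2.58], [-1.31, 4.45], [0.11, 2.69], [-2.54, 2.54]. Speed limits (rad/s): [2.39, 2.39, 3.01, 3.14, 3.14, 3.14].

INTERFACE

Orientations are given as [roll, pitch, yaw] about the fixed x, y, z axes, in that order (R = Rz(yaw) Ry(pitch) Rx(roll)).
In Python, from workcell import robot, eyes, job, regions_of, place_of gives the robot as it stands.
- The arm moves only by the tool play_rows, never from a script. Its argument "plan" is a list of rows, each a list of 2 entries, a list of its own where there are three numbers: the shift along the tool's x, y, z in m, then the turn about the tool's z in degrees. In form: [[[dx, dy, dz], yaw], ...]. A call has 1 to 12 rows; each row shifts and turns the commanded pose from where the row before left it, along the tool's axes as they then stand; what a row does not reach is not made up. A row lasts 1/10 s, in which the tool goes at most 50 mm and 8.59 degrees, less where a joint would pass 70% of its speed; a pose out of reach is approached as far as the arm can. A call with a gripper value outside its range is refused whole. "jaw" is the opening in per cent of the stroke, from 0 (shut) to 100 (fully open), set as the call begins (left out, the last holds). The fingers move at their own pace and stop on an object; "newtons" is the grip in N (left out, the last holds). Time passes only in rows, so rows that do not move let the fingers close. It gives the time, the measured TCP pose, the force, the opening and the grip force at its end, in the units of the state.
- robot.get_state(): the state, without advancing time (a new reading comes with each control period).
- eyes.camera(name): name is "side" or "top" or "wrist"; returns a dict with "img" (384x512x3 uint8, blue, green, red), "mtx" (3x3 intrinsics, pixels), "dist" ([k1, k2, p1, p2, k3] as OpenCV has them; the pictures are not rectified), "R" (3x3) and "t" (3): a world point X has camera coordinates R X + t. Camera axes: x right, y down, z forward; pixel columns grow to the right and rows downward; lengths in m; the calibration is good to about 2 mm. A picture is of the moment at which its call begins. There is no depth.
- job.job_done(): hands the job in; it is judged then, once.
Trained networks look in a picture, given as the dict that the camera call returned (one of the last four; its "shot" number tells which), for a name from the list of things; names that differ only in an ending like _2 or _b are one class to them, and where a whole thing is asked for, a point or a joint stands for the part that bears it (a point fixed in the world has none). Each returns a list of dicts, best first, with "p" (0 to 1); they miss things now and then, are a little off and sometimes report something else, mostly with a low value. They report only what shows in the picture. A call takes as long as a camera call.
- regions_of(thing, picture): "region" (384x512 bool, what is visible of it) and "rect" ([left, top, width, height] in pixels, round what is visible of it).
- place_of(thing, picture): "uv" ([column, row] in pixels: a listed point, or the origin of a listed thing).
The state is a dict: "clock": time; "joints": joint angles; "qd": joint speeds; "effort": joint torques, N m; "tool_pos": TCP position; "tool_rot": TCP orientation; "force": force on the tool from outside, world axes, zero at the start; "wrist_torque": the same for the moment, N m; "opening": finger opening in m; "finger_force": force on a finger pad.
Only numpy, scipy, OpenCV 4.12 (cv2) and the standard library are available. Lean on these libraries where they do the work, as an engineer would, in place of code of your own. Each camera call takes 0.05 s, during which the arm holds its last target. There are 200 camera calls.

## Working session

There is one attempt and no reset: what is moved stays moved. The work goes in short steps, Python scripts to look and compute and a tool call to move; the robot and the scene stay as the last step left them, time stands still between calls to the robot, and variables do not carry over. Pictures are saved under pics/ and viewed, at most 10 in all, crops included, and the job is handed in when it is done.

Besides the shell and the picture viewer there is one more tool, called after "Call:" as a command line: name --argument value ..., lists and objects as JSON in quotes. play_rows: Moves the arm, as the interface text tells. Its arguments: {"type":"object","properties":{"plan":{"type":"array","items":{"type":"array"}},"jaw":{"type":"number"},"newtons":{"type":"number"}},"required":["plan"]}

```bash
mkdir -p pics
cat > h.py <<'E'
import numpy as np, cv2
from workcell import robot, eyes, job, regions_of, place_of
def ray(c,uv,z):
    p=cv2.undistortPoints(np.array([[uv]],float),c["mtx"],np.array(c["dist"],float))[0,0]
    R=np.array(c["R"]);t=np.array(c["t"]);o=-R.T@t;d=R.T@np.array([p[0],p[1],1])
    return o+d*(z-o[2])/d[2]
E
python3 - <<'E'
from h import *
s=robot.get_state();print({k:np.round(s[k],3) for k in("clock","tool_pos","tool_rot","force","opening")},robot.tip_reach)
ims=[]
for n in("top","side"):
    c=eyes.camera(n);im=c["img"].copy()
    for t,z in(("pad_left",.039),("pad_right",.039),("pad_back",.039),("other_plate",0)):
        for r in place_of(t,c)[:3]:
            print(n,t,round(r["p"],2),np.round(r["uv"],1),np.round(ray(c,r["uv"],z),4))
            cv2.circle(im,tuple(int(v) for v in r["uv"]),3,(0,0,255),1);cv2.putText(im,t[4:],tuple(int(v) for v in r["uv"]),0,.35,(0,255,0))
    cv2.imwrite(f"pics/{n}1.png",im)
E
```

```text
{'clock': np.float64(0.0), 'tool_pos': array([ 0.148, -0.607,  0.226]), 'tool_rot': array([-3.14, -0.  ,  0.24]), 'force': array([0.973, 0.554, 0.622]), 'opening': np.float64(0.088)} 0.025
top pad_left 0.43 [138.  213.9] [0.4609 0.2643 0.039 ]
top pad_right 0.58 [183.1 205.2] [0.4848 0.1537 0.039 ]
top pad_back 0.61 [153.6 178.3] [0.5499 0.2294 0.039 ]
top other_plate 0.8 [317.9 192.8] [ 0.5255 -0.1835  0.    ]
side pad_left 0.57 [207.1 155.8] [0.4657 0.2863 0.039 ]
side pad_right 0.55 [230.6 173.8] [0.4954 0.1507 0.039 ]
side pad_back 0.36 [237.5 160. ] [0.5403 0.2253 0.039 ]
side other_plate 0.77 [293.8 257.1] [ 0.5247 -0.1766  0.    ]
```

View pics/top1.png

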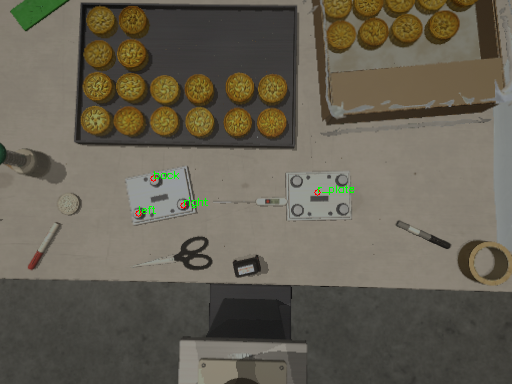

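The top view shows the three-pad plate on the left, with its pads at about (138,213), (183,205) and (153,180). The four-pad plate is on the right at (318,193). The pad heights and the 113 mm left–right spacing are plausible, but the back pad reads a few mm too far, so I'll move over and take a closer look.

Call:
play_rows --plan '[[[0.015,-0.013,0],0],[[0.031,-0.027,0],0],[[0.031,-0.027,0],0],[[0.031,-0.027,0],0],[[0.031,-0.027,0],0],[[0.031,-0.027,0],0],[[0.031,-0.027,0],0],[[0.031,-0.027,0],0],[[0.031,-0.027,0],0],[[0.031,-0.027,0],0],[[0.031,-0.027,0],0],[[0.031,-0.027,0],0]]' --jaw 0 --newtons 10

```text
clock: 1.7
tool_pos: [0.4211, -0.219, 0.2274]
tool_rot: [3.142, -0.0, 0.24]
force: [-0.5, -0.5, 0.3]
opening: 0.0005
finger_force: 0.0
```

Call:
play_rows --plan '[[[0.012,-0.036,0],0],[[0.012,-0.038,0],0],[[0.012,-0.038,0],0],[[0.012,-0.038,0],0],[[0.012,-0.038,0],0],[[0.012,-0.038,0],0],[[0.012,-0.038,0],0],[[0.012,-0.038,0],0],[[0.012,-0.038,0],0],[[0.006,-0.02,0],0],[[0,0,0],0],[[0,0,0],0]]'

```text
clock: 2.9
tool_pos: [0.4449, 0.1556, 0.2271]
tool_rot: [3.141, 0.001, 0.242]
force: [0.3, -0.1, -0.1]
opening: 0.0003
finger_force: 0.0
```

```bash
cat > look.py <<'E'
from h import *
import sys
s=robot.get_state();print({k:np.round(s[k],4) for k in("clock","tool_pos","tool_rot","force","opening","joints")})
c=eyes.camera("wrist");im=c["img"].copy()
from scipy.spatial.transform import Rotation as Ro
T=Ro.from_euler("xyz",s["tool_rot"]).as_matrix()
for t in("pad_left","pad_right","pad_back"):
    for r in place_of(t,c)[:2]:
        P=ray(c,r["uv"],.039);tip=s["tool_pos"]+T[:,2]*robot.tip_reach
        print(t,round(r["p"],2),np.round(r["uv"],1),np.round(P,4),"tool shift",np.round(T.T@(P-tip),4))
        u=tuple(int(v) for v in r["uv"]);cv2.drawMarker(im,u,(0,0,255),0,8);cv2.putText(im,t[4:],u,0,.4,(0,255,0))
cv2.imwrite(sys.argv[1],im)
E
python3 look.py pics/w1.png
```

```text
{'clock': np.float64(2.9), 'tool_pos': array([0.4449, 0.1556, 0.2271]), 'tool_rot': array([3.1414e+00, 6.0000e-04, 2.4150e-01]), 'force': array([ 0.3456, -0.0557, -0.0504]), 'opening': np.float64(0.0003), 'joints': array([ 3.1120e-01,  1.9660e-01,  1.9594e+00, -2.0000e-04,  9.8620e-01,
        1.6406e+00])}
pad_left 0.62 [146.1 126.9] [0.4656 0.2665 0.039 ] tool shift [ 0.0467 -0.1028  0.163 ]
pad_right 0.79 [259.1 133.5] [0.4864 0.1519 0.039 ] tool shift [0.0395 0.0135 0.163 ]
pad_right 0.32 [201.1  52.2] [0.5496 0.2263 0.039 ] tool shift [ 0.1186 -0.0436  0.163 ]
pad_back 0.86 [201.9  51.3] [0.5506 0.2257 0.039 ] tool shift [ 0.1195 -0.0428  0.163 ]
```

View pics/w1.png

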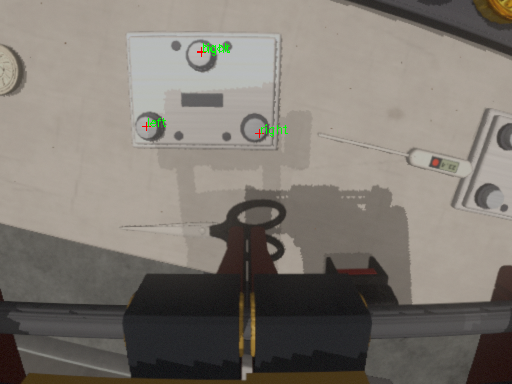

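The wrist view confirms the identities. Pad tops look to be near (148,126), (255,128) and (201,54), so the network points are off by up to about 4 px. I'll take one closer look.

Call:
play_rows --plan '[[[0,-0.02,0.03],0],[[0,-0.025,0.03],0],[[0,0,0],0],[[0,0,0],0]]'

```text
clock: 3.5
tool_pos: [0.435, 0.1984, 0.1671]
tool_rot: [3.141, 0.002, 0.24]
force: [-0.1, 0.0, -0.0]
opening: 0.0003
finger_force: 0.0
```

```bash
python3 look.py pics/w2.png
```

```text
{'clock': np.float64(3.5), 'tool_pos': array([0.435 , 0.1984, 0.1671]), 'tool_rot': array([3.1411e+00, 1.5000e-03, 2.4010e-01]), 'force': array([-0.0926,  0.0421, -0.0068]), 'opening': np.float64(0.0003), 'joints': array([ 4.0310e-01,  2.9830e-01,  1.9938e+00, -3.0000e-04,  8.5110e-01,
        1.7340e+00])}
pad_left 0.92 [172.7 133.5] [0.4653 0.2699 0.039 ] tool shift [ 0.0466 -0.0623  0.103 ]
pad_right 0.6 [310.7 140.2] [0.4877 0.1541 0.039 ] tool shift [0.0408 0.0554 0.1031]
pad_back 0.82 [241.2  42.2] [0.5498 0.2302 0.039 ] tool shift [ 0.1193 -0.0037  0.1029]
```

View pics/w2.png

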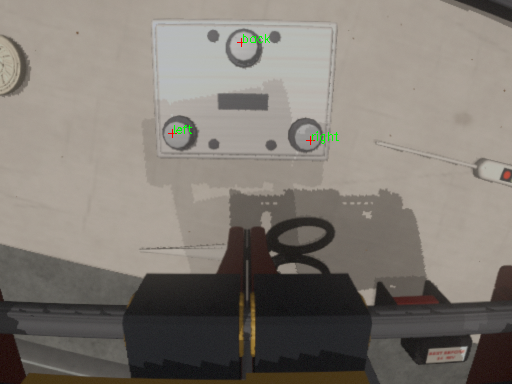

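```bash
cat > fit.py <<'E'
from h import *
from scipy.spatial.transform import Rotation as Ro
from scipy.optimize import least_squares
c=eyes.camera("wrist");im=c["img"];s=robot.get_state()
g=cv2.cvtColor(im,cv2.COLOR_BGR2GRAY)[10:170,140:350]
G=cv2.resize(g,None,fx=3.5,fy=3.5,interpolation=cv2.INTER_CUBIC);D=cv2.cvtColor(G,cv2.COLOR_GRAY2BGR)
cand=cv2.HoughCircles(cv2.GaussianBlur(G,(5,5),0),cv2.HOUGH_GRADIENT,1,60,param1=120,param2=18,minRadius=40,maxRadius=70)
if cand is not None:
    for x,y,r in cand[0]: cv2.circle(D,(int(x),int(y)),int(r),(0,255,0),1)
    print(np.round(np.c_[cand[0][:,0]/3.5+140,cand[0][:,1]/3.5+10,cand[0][:,2]/3.5],1))
uv=np.array([[177,134],[307.5,137],[243,44.]])
P=np.array([ray(c,u,.039)[:2] for u in uv]);print(P,[np.linalg.norm(P[i]-P[j]) for i,j in((0,1),(0,2),(1,2))])
for x,y in uv: cv2.circle(D,(int((x-140)*3.5),int((y-10)*3.5)),47,(0,0,255),1)
cv2.imwrite("pics/z.png",D)
E
python3 fit.py
```

```text
[[305.  137.   17.5]
 [243.9  50.1  18.6]
 [179.9 135.3  17.8]]
[[0.46715401 0.26683749]
 [0.49108627 0.15759267]
 [0.55068172 0.228832  ]] [np.float64(0.11183552912669782), np.float64(0.09176762425377745), np.float64(0.09287981858381075)]
```

View pics/z.png

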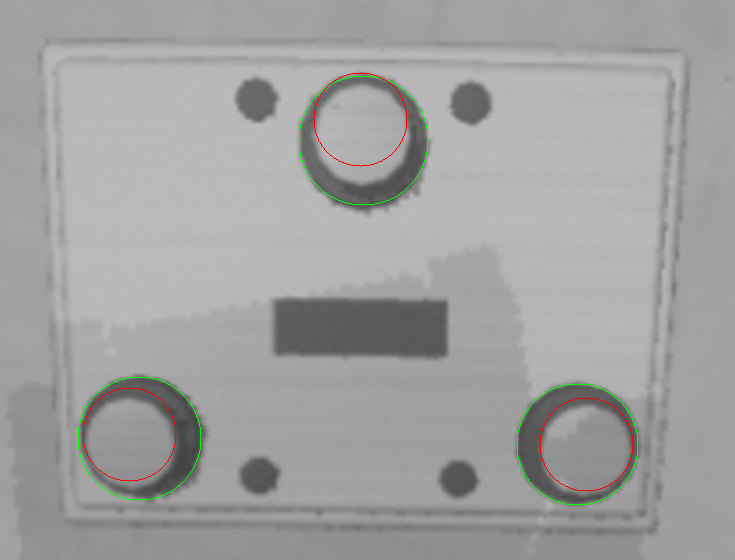

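Left and right pad fits agree with the disc outlines, and their spacing comes out at 111.8 mm. The back disc is at about (243,46). Estimated pad tops:
- Left: (0.467, 0.267)
- Right: (0.491, 0.158)
- Back: (0.549, 0.229)

Next I'll go over the left pad.

Call:
play_rows --plan '[[[0.016,-0.0195,0],0],[[0.016,-0.0195,0.01],0],[[0.0155,-0.02,0.02],0],[[0,0,0.03],0],[[0,0,0.025],0],[[0,0,0.01],0],[[0,0,0],0],[[0,0,0],0]]'

```text
clock: 4.55
tool_pos: [0.468, 0.2677, 0.0732]
tool_rot: [-3.141, -0.001, 0.239]
force: [-0.2, 0.6, 0.4]
opening: 0.0004
finger_force: 0.0
```

Call:
play_rows --plan '[[[0,0,0.003],0],[[0,0,0.003],0],[[0,0,0.002],0],[[0,0,0.001],0],[[0,0,0.001],0],[[0,0,0],0],[[0,0,0],0]]'

```text
clock: 5.25
tool_pos: [0.4673, 0.2677, 0.0622]
tool_rot: [3.142, 0.0, 0.24]
force: [-0.4, 0.5, -0.2]
opening: 0.0006
finger_force: 0.0
```

Call:
play_rows --plan '[[[0,0,0.001],0],[[0,0,0.001],0],[[0,0,0],0],[[0,0,0],0]]'

```text
clock: 5.65
tool_pos: [0.4673, 0.2677, 0.0601]
tool_rot: [3.142, 0.0, 0.24]
force: [-0.2, -0.8, -0.6]
opening: 0.0002
finger_force: 0.0
```

Run:
```python
from h import *
s=robot.get_state();print(robot.tip_reach,s["force"],s["tool_pos"])
c=eyes.camera("side");cv2.imwrite("pics/s2.png",cv2.resize(c["img"][100:220,150:310],None,fx=5,fy=5,interpolation=cv2.INTER_CUBIC))
```

```text
0.025 [-0.16767444 -0.82313205 -0.58939316] [0.46730772 0.26765001 0.06012553]
```

View pics/s2.png

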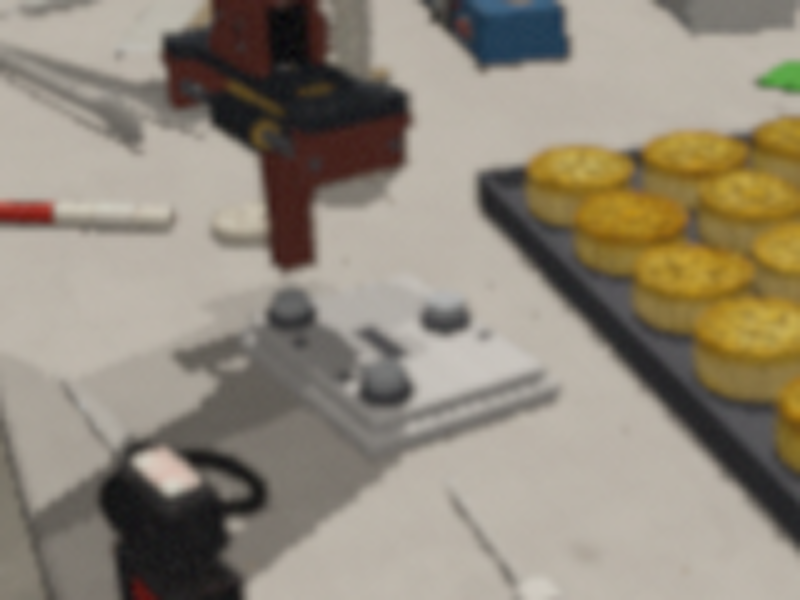

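The side view shows the fingertips at about (208,154), still clear of the left pad at about (208,159). I'll compare that with where the model says the tips should be.

Run:
```python
from h import *
s=robot.get_state();c=eyes.camera("side");p=np.array(s["tool_pos"])
pr=lambda X:np.round(cv2.projectPoints(np.array([X],float),cv2.Rodrigues(np.array(c["R"]))[0],np.array(c["t"]),c["mtx"],np.array(c["dist"],float))[0][0,0],1)
print("cam",-np.array(c["R"]).T@np.array(c["t"]))
for d in(0,.01,.02,.025): print("tip-reach",d,pr(p-[0,0,d]))
for n,X in dict(L=(.467,.267,.039),R=(.491,.158,.039),B=(.549,.229,.039)).items(): print(n,pr(X))
for px in((208.4,159.),(227.,174),(239,161)): print(px,ray(c,px,.039))
```

```text
cam [ 0.24433595 -0.68725117  0.49616299]
tip-reach 0 [208.8 151.6]
tip-reach 0.01 [209.  154.7]
tip-reach 0.02 [209.2 157.8]
tip-reach 0.025 [209.3 159.4]
L [209.2 158.3]
R [228.2 172.9]
B [239.9 159. ]
(208.4, 159.0) [0.46360204 0.26330257 0.039     ]
(227.0, 174) [0.48603654 0.15319292 0.039     ]
(239, 161) [0.54219546 0.21740764 0.039     ]
```

The real tips are about 13–15 mm higher than `tip_reach` says, while the lateral position agrees. I'll keep going down in small steps and watch the force.

Call:
play_rows --plan '[[[0,0,0.002],0],[[0,0,0.002],0],[[0,0,0.002],0],[[0,0,0],0],[[0,0,0],0]]'

```text
clock: 6.25
tool_pos: [0.4673, 0.2676, 0.054]
tool_rot: [3.142, 0.0, 0.24]
force: [-0.8, 0.8, 0.1]
opening: 0.0007
finger_force: 0.0
```

Call:
play_rows --plan '[[[0,0,0.001],0],[[0,0,0.001],0],[[0,0,0.001],0],[[0,0,0],0],[[0,0,0],0]]'

```text
clock: 6.75
tool_pos: [0.4673, 0.2676, 0.0511]
tool_rot: [3.142, 0.0, 0.24]
force: [0.3, -0.2, 0.2]
opening: 0.0006
finger_force: 0.0
```

Call:
play_rows --plan '[[[0,0,0.001],0],[[0,0,0.001],0],[[0,0,0.001],0],[[0,0,0],0],[[0,0,0],0]]'

```text
clock: 7.25
tool_pos: [0.4673, 0.2677, 0.0481]
tool_rot: [-3.142, 0.0, 0.24]
force: [-0.3, 0.5, 0.5]
opening: 0.0002
finger_force: 0.0
```

Run:
```python
from h import *
print(robot.get_state()["force"])
c=eyes.camera("side");cv2.imwrite("pics/s3.png",cv2.resize(c["img"][130:190,170:250],None,fx=10,fy=10,interpolation=cv2.INTER_CUBIC))
```

```text
[-0.31665203  0.51967469  0.45127661]
```

View pics/s3.png

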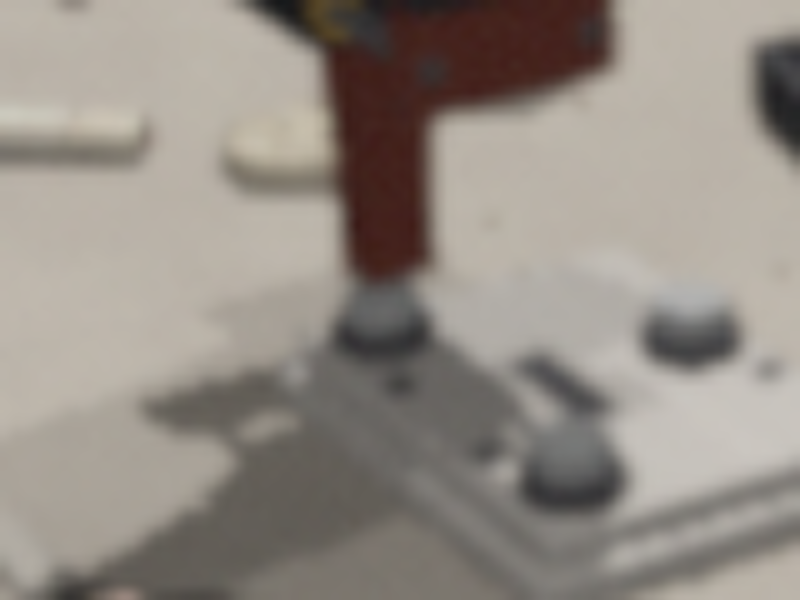

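The tips, at about (208,157.5), are now just above the left pad and centred on it. I'll continue in small steps.

Call:
play_rows --plan '[[[0,0,0.001],0],[[0,0,0.001],0],[[0,0,0],0],[[0,0,0],0]]'

```text
clock: 7.7
tool_pos: [0.4673, 0.2676, 0.0461]
tool_rot: [3.142, 0.0, 0.24]
force: [-0.4, -0.1, 0.9]
opening: 0.0006
finger_force: 0.0
```

Call:
play_rows --plan '[[[0,0,0.001],0],[[0,0,0.001],0],[[0,0,0],0],[[0,0,0],0]]'

```text
clock: 8.1
tool_pos: [0.4673, 0.2677, 0.0441]
tool_rot: [3.142, 0.0, 0.24]
force: [-1.5, -0.2, 0.2]
opening: 0.0005
finger_force: 0.0
```

Call:
play_rows --plan '[[[0,0,0.001],0],[[0,0,0.001],0],[[0,0,0],0],[[0,0,0],0]]'

```text
clock: 8.5
tool_pos: [0.4674, 0.2677, 0.0422]
tool_rot: [-3.142, -0.0, 0.24]
force: [-0.8, -0.4, 2.2]
opening: 0.0003
finger_force: 1.0
```

Call:
play_rows --plan '[[[0,0,0.001],0],[[0,0,0.001],0],[[0,0,0],0],[[0,0,0],0]]'

```text
clock: 8.9
tool_pos: [0.4674, 0.2677, 0.0402]
tool_rot: [-3.142, -0.0, 0.24]
force: [-0.8, -0.2, 4.2]
opening: 0.0004
finger_force: 1.6
```

Contact at TCP z ≈ 0.043, and the force is now rising with the spring. I'll press a little further, release, and move to the right pad.

Call:
play_rows --plan '[[[0,0,0.001],0],[[0,0,0.0005],0],[[0,0,0],0],[[0,0,0],0]]'

```text
clock: 9.3
tool_pos: [0.4674, 0.2677, 0.0387]
tool_rot: [-3.142, -0.0, 0.24]
force: [-0.7, -0.1, 3.6]
opening: 0.0006
finger_force: 2.0
```

Call:
play_rows --plan '[[[0,0,-0.004],0],[[0,0,-0.01],0],[[0,0,-0.014],0],[[0,0.015,0],0],[[-0.0028,0.03,0],0],[[0,0.03,0],0],[[0,0.0238,0],0],[[0,0.013,0],0],[[0,0,0],0],[[0,0,0.012],0],[[0,0,0.006],0],[[0,0,0],0]]'

```text
clock: 10.5
tool_pos: [0.49, 0.1589, 0.0473]
tool_rot: [3.142, 0.002, 0.241]
force: [0.2, 1.1, 0.1]
opening: 0.0007
finger_force: 0.0
```

Call:
play_rows --plan '[[[0,0,0.002],0],[[0,0,0.002],0],[[0,0,0.001],0],[[0,0,0.001],0],[[0,0,0],0],[[0,0,0],0]]'

```text
clock: 11.1
tool_pos: [0.4912, 0.1585, 0.0429]
tool_rot: [-3.141, -0.0, 0.24]
force: [-0.5, 1.4, 2.0]
opening: 0.0002
finger_force: 0.8
```

Call:
play_rows --plan '[[[0,0,0.001],0],[[0,0,0.001],0],[[0,0,0.001],0],[[0,0,0.001],0],[[0,0,0],0],[[0,0,0],0]]'

```text
clock: 11.7
tool_pos: [0.4913, 0.1585, 0.0387]
tool_rot: [-3.142, -0.0, 0.24]
force: [-1.0, 0.7, 4.6]
opening: 0.0
finger_force: 2.0
```

Call:
play_rows --plan '[[[0,0,-0.004],0],[[0,0,-0.01],0],[[0,0,-0.014],0],[[0.012,-0.009,0],0],[[0.024,-0.018,0],0],[[0.024,-0.018,0],0],[[0.0131,-0.0103,0],0],[[0,0,0],0],[[0,0,0],0],[[0,0,0.01],0],[[0,0,0.006],0],[[0,0,0],0]]'

```text
clock: 12.9
tool_pos: [0.5477, 0.2285, 0.0493]
tool_rot: [3.141, 0.003, 0.239]
force: [-0.0, -0.2, -0.5]
opening: 0.0003
finger_force: 0.0
```

Run:
```python
from h import *
print(robot.get_state()["tool_pos"])
c=eyes.camera("side");cv2.imwrite("pics/s4.png",cv2.resize(c["img"][130:190,190:270],None,fx=10,fy=10,interpolation=cv2.INTER_CUBIC))
```

```text
[0.54770264 0.22853072 0.04929918]
```

View pics/s4.png

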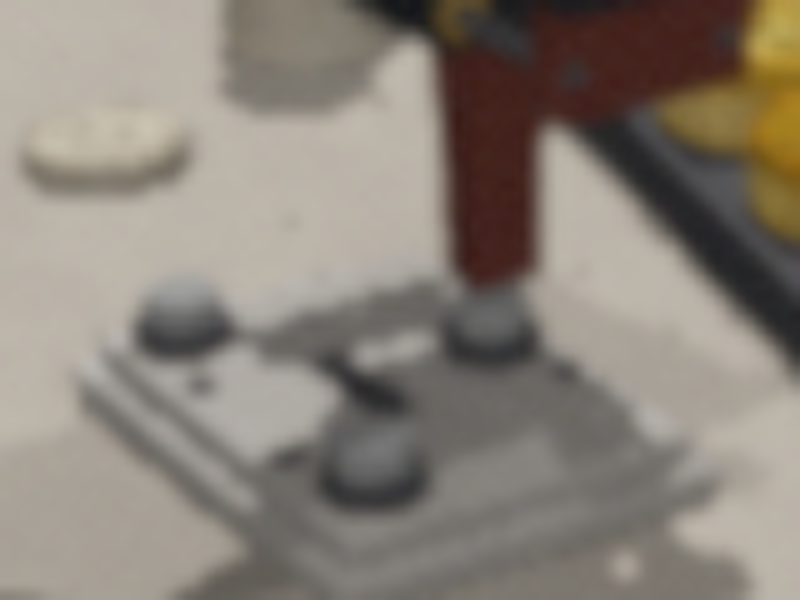

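The tip, at about (239,158), is above the back pad and within about 1 px of its centre. Both front pads have risen and the plate hasn't moved. Now I'll press the back pad.

Call:
play_rows --plan '[[[0,0,0.002],0],[[0,0,0.002],0],[[0,0,0.001],0],[[0,0,0.001],0],[[0,0,0],0],[[0,0,0],0]]'

```text
clock: 13.55
tool_pos: [0.5491, 0.2295, 0.0447]
tool_rot: [-3.142, -0.0, 0.24]
force: [0.1, 0.1, 0.3]
opening: 0.0007
finger_force: 0.0
```

Call:
play_rows --plan '[[[0,0,0.001],0],[[0,0,0.001],0],[[0,0,0.001],0],[[0,0,0.001],0],[[0,0,0],0],[[0,0,0],0]]'

```text
clock: 14.15
tool_pos: [0.5492, 0.2296, 0.0408]
tool_rot: [-3.142, -0.0, 0.24]
force: [0.4, 1.0, 2.2]
opening: 0.0003
finger_force: 1.4
```

Call:
play_rows --plan '[[[0,0,0.001],0],[[0,0,0.001],0],[[0,0,0],0],[[0,0,0],0]]'

```text
clock: 14.55
tool_pos: [0.5492, 0.2296, 0.0388]
tool_rot: [-3.142, -0.0, 0.24]
force: [-0.0, 0.2, 3.5]
opening: 0.0009
finger_force: 2.0
```

Call:
play_rows --plan '[[[0,0,-0.004],0],[[0,0,-0.01],0],[[0,0,-0.02],0],[[0,0,-0.03],0],[[0,0,-0.03],0],[[0,0,-0.02],0],[[0,0,0],0],[[0,0,0],0],[[0,0,0],0]]'

```text
clock: 15.45
tool_pos: [0.548, 0.2291, 0.1515]
tool_rot: [3.141, 0.002, 0.24]
force: [0.4, 0.2, 0.6]
opening: 0.0005
finger_force: 0.0
```

Run:
```python
from h import *
c=eyes.camera("side");cv2.imwrite("pics/s5.png",cv2.resize(c["img"][130:190,190:270],None,fx=10,fy=10,interpolation=cv2.INTER_CUBIC))
```

```text
(no output)
```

View pics/s5.png

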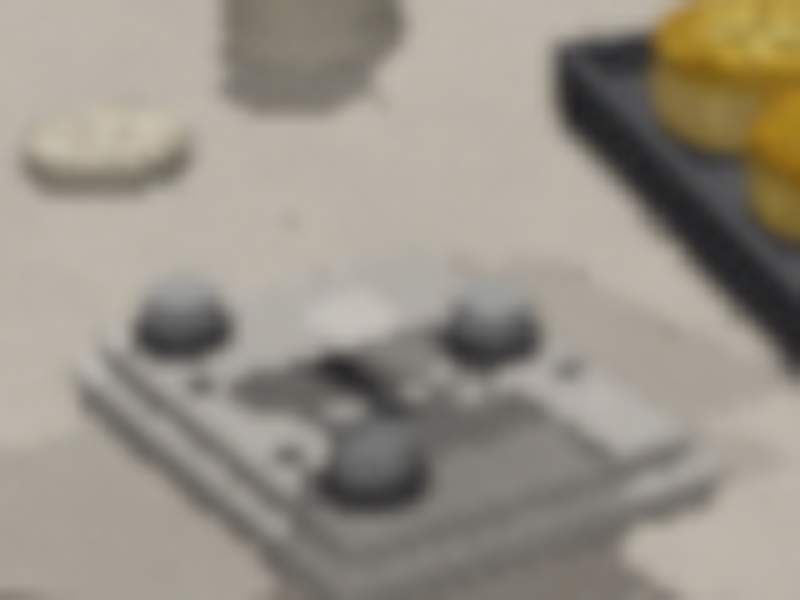

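All three pads are up again, at crop positions (180,315), (370,460) and (490,320). The plate hasn't moved and the arm is clear.

```bash
python3 -c "
from h import *
print(job.job_done())"
```

```text
the job is handed in; nothing more can be done
None
```

I pressed the pads in the order left, right, back, each dipping about 4–5 mm at roughly 4 N and rising again; the plate stayed put, the four-pad plate was not touched, and the job is handed in at about 15.5 s.

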